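# Slide the top plate onto the drilling block

## Task

Next to the stack of three metal plates stands a low wooden drilling block. Slide the top plate sideways off the stack straight across onto the block and leave it lying there centred, with its long sides along the block's long sides. Slide it across flat rather than lifting or tipping it, and leave the two plates below where they lie.

Things in the scene. Friction and masses are not known exactly. Their poses are not given: they have to be found in the camera images.
- plate_top: Top one of three identical loose bare aluminium plates in a stack: 50 mm (its x) by 110 mm (its y, long) by 16 mm thick (z up), about 0.24 kg. Origin at the centre of its underside. The 50 mm width can be pinched from above across its x.
- plate_middle: The middle plate of the stack, same size and same origin and axes as the top one; the top plate lies on it, within a few mm of edge to edge. To be left where it lies.
- plate_bottom: The bottom plate of the stack, same size, origin and axes; it lies on a thin (9 mm) plywood board on the bench. To be left where it lies.
- block: Fixed wooden drilling block with a flat top showing a few old drill marks, on the same plywood board: 90 mm (its x) by 130 mm (its y, long) by 30 mm high. Origin at the centre of its underside, z up. It stands end to end with the stack, roughly in line along the long sides, on either side of it, with a gap of about 2 to 22 mm between the ends. Its top lies 2 mm lower than the underside of the top plate on the stack, so that the plate can slide across the gap.
Things that resemble listed ones, but are neither listed nor needed, are in the scene too. Leave any green or yellow look-alike of the plate_bottom alone. What is shaped like the plate_top but pink is not meant.

How it is judged:
By the outcome, as a careful person would: the job done as asked, in the order asked, and still so for the second after the job is handed in, with the robot touching nothing.
It also fails if it takes over 32 s, if anything falls off the work surface, if the arm or the gripper's body presses on something with over 40 N, if the wrist force passes 120 N, or if a joint passes its speed limit or range.

## Robot

A 6-joint arm with a two-finger parallel gripper is mounted at the origin on the work surface. World frame = base frame: x ahead of the robot, y to its left, z up, the work surface at z = 0. Lengths are in m, angles in rad, forces in N, time in s.
With the tool pointing down it reaches from about 0.3 to 0.875 m from the base axis. Payload 6.4 kg.
Tool frame: the origin (TCP) lies at the very end of the fingers, on their centre line; the grasp point (between the pads) lies 19 mm behind it; z points along the fingers, y is the direction in which the jaws open and shut (so a half turn about z gives the same grasp; the last joint's range is limited). The gripper opens to 85 mm and grips with 20 to 120 N. Pads are 22 mm wide; open, the fingers measure 114 mm over their backs; the gripper's body (76 mm by 85 mm) begins 54 mm behind the grasp point. The pads swing forward as they close: fully open they stand 13 mm farther back than shut.
Start: joints at [0.904, 0.181, 1.607, -0, 1.354, -0.206], TCP at [0.256, 0.515, 0.231] pointing down, gripper open.
Joint ranges: [-2.99, 2.99], [-0.89, 2.07], [0.3, 2.58], [-1.14, 4.28], [0, 2.63], [-3.12, 3.12]. Speed limits (rad/s): [2.57, 2.57, 3.01, 3.14, 3.14, 3.14].

## Interface

Orientations are given as a unit quaternion [w, x, y, z].
In Python, from bench import arm gives the robot as it stands. Calls block until the motion is done:
- arm.goto(position, orientation): joint-space move of the TCP to a pose.
- arm.move_l(position, velocity=0.15, rot=None): straight line of the TCP; rot=None keeps the orientation; velocity is the mean speed in m/s.
- arm.movej(angles): joint-space move.
- arm.grip(opening, f_grip=None): finger opening in m; f_grip is the grip in N (None keeps the last); returns when the fingers have stopped.
- arm.wait(seconds).
- arm.ik(position, orientation): joint angles nearest the present ones, or None.
- arm.get_state(): the state.
- arm.camera(name): name is "scene" or "top" or "wrist"; returns a dict with "color" (400x640x3 uint8, red, green, blue), "depth" (400x640 float32, m along the optical axis (not along the pixel's ray), 0 where there is no reading), "K" (3x3 intrinsics, pixels), "eye" and "orientation" of the camera in the world. Camera axes: x right, y down, z forward; pixel columns grow to the right and rows downward; lengths in m; the calibration is good to about 2 mm. A picture is of the moment at which its call begins.
A pose or a line that the arm cannot do raises arm.Unreachable and nothing moves.
- arm.finish_job(): hands the job in, once; it reports no verdict.
Trained networks look in the newest picture that a camera, given by its name, has taken for a name from the list of things; names that differ only in an ending like _2 or _b are one class to them, and where a whole thing is asked for, a point or a joint stands for the part that bears it (a point fixed in the world has none). Each returns a list of dicts, best first, with "score" (0 to 1); they miss things now and then, are a little off and sometimes report something else, mostly with a low value. They report only what shows in the picture. A call takes as long as a camera call. They do not tell look-alikes from the thing itself.
- arm.find_in(camera, label): "bbox" ([centre column, centre row, width, height] in pixels, round what is visible of it).
- arm.regions_of(camera, label): "region" (400x640 bool, what is visible of it) and "bbox" ([centre column, centre row, width, height] in pixels, round what is visible of it).
- arm.landmark_of(camera, label): "position" ([column, row] in pixels: a listed point, or the origin of a listed thing).
The state is a dict: "clock": time; "joints": joint angles; "qd": joint speeds; "joint_efforts": joint torques, N m; "eef_pos": TCP position; "ee_rot": TCP orientation; "contact_force": force on the tool from outside, world axes, zero at the start; "ft_torque": the same for the moment, N m; "grip_width": finger opening in m.
Only numpy, scipy, OpenCV 4.12 (cv2) and the standard library are available. Lean on these libraries where they do the work, as an engineer would, in place of code of your own. Each camera call takes 0.05 s, during which the arm holds its last target.

## Working session

There is one attempt and no reset: what is moved stays moved. The work goes in short steps, each a Python script; the robot and the scene stay as the last script left them, time stands still between calls to the robot, and variables do not carry over. Pictures are saved under pics/ and viewed, and the job is handed in when it is done.

```bash
mkdir -p pics; cat > h.py <<'E'
from bench import arm
import numpy as np, cv2
from scipy.spatial.transform import Rotation as R
def save(c,n): cv2.imwrite('pics/'+n,c['color'][:,:,::-1])
def rot(q): return R.from_quat([q[1],q[2],q[3],q[0]]).as_matrix()
def cloud(c):
    K=c['K'];d=c['depth'];v,u=np.mgrid[:400,:640]
    p=np.stack([(u-K[0,2])/K[0,0]*d,(v-K[1,2])/K[1,1]*d,d],-1)
    return p@rot(c['orientation']).T+np.array(c['eye'])
E
python3 - <<'E'
from h import *
for n in ['top','scene']:
    c=arm.camera(n);save(c,n+'1.png');np.savez(n+'1.npz',**{k:np.array(v) for k,v in c.items()})
    P=cloud(c);print(n,c['eye'],c['orientation'])
    for l in ['plate_top','block','plate_bottom']:
        for r in arm.regions_of(n,l):
            m=r['region']&(c['depth']>0);print(l,round(r['score'],2),np.round(r['bbox']),m.sum(),np.round(np.median(P[m],0),3))
print(arm.get_state())
E
```

```text
top [0.38195945 0.03557723 0.91743579] [ 0.07539142 -0.69713418  0.71000725 -0.06488284]
plate_top 0.56 [348. 193.  55.  44.] 1180 [ 0.562 -0.011  0.057]
block 0.63 [400. 230.  72.  66.] 2457 [ 0.482 -0.123  0.038]
plate_bottom 0.63 [354. 210.  24.  13.] 34 [ 0.523 -0.034  0.023]
plate_bottom 0.62 [279. 309.  38.  58.] 1211 [0.314 0.149 0.016]
plate_bottom 0.57 [252. 245.  29.  55.] 1115 [0.464 0.211 0.016]
scene [ 1.1658465  -0.11616323  0.61188594] [-0.32938731  0.73096977  0.54860187 -0.23711426]
plate_top 0.85 [302. 314.  66.  43.] 1949 [ 0.805 -0.026  0.016]
plate_top 0.64 [278. 204.  59.  25.] 1137 [ 0.567 -0.014  0.058]
block 0.95 [219. 197.  74.  48.] 2216 [ 0.496 -0.126  0.04 ]
plate_bottom 0.89 [316. 141.  22.  26.] 497 [0.324 0.143 0.017]
plate_bottom 0.85 [360. 171.  28.  32.] 743 [0.473 0.207 0.017]
plate_bottom 0.75 [275. 219.  51.  10.] 242 [ 0.582 -0.023  0.018]
{'clock': 0.4, 'joints': array([ 9.03728362e-01,  1.80954371e-01,  1.60711457e+00,  1.83546166e-05,
        1.35379681e+00, -2.06322742e-01]), 'qd': array([ 9.84055811e-04, -9.80091337e-04, -8.59387236e-04, -3.74413644e-04,
       -3.38310845e-04,  9.10491725e-05]), 'joint_efforts': array([-3.86289639e-04, -4.44309640e+01, -3.51177514e+01, -2.76994424e-04,
        3.39466904e-03,  9.85499042e-06]), 'eef_pos': array([0.25561086, 0.5150012 , 0.23114613]), 'ee_rot': array([-6.58732925e-05,  2.28342230e-01,  9.73580920e-01, -1.19942984e-04]), 'contact_force': array([ 0.03445749, -0.21847991,  0.03175628]), 'ft_torque': array([-0.00933407, -0.02898533, -0.00341363]), 'grip_width': 0.08531639957898764}
```

View pics/top1.png

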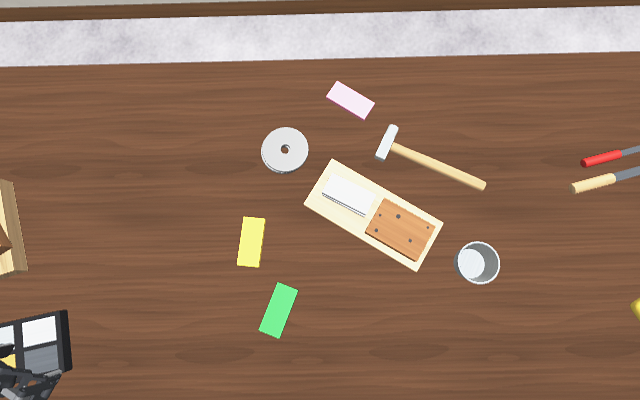

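View pics/scene1.png

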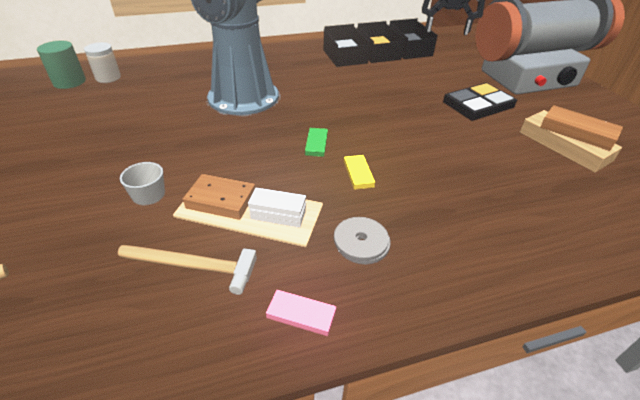

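```bash
python3 - <<'E'
from h import *
for n in ['top','scene']:
    c=dict(np.load(n+'1.npz'));P=cloud(c);z=P[...,2];x,y=P[...,0],P[...,1]
    reg=(x>.38)&(x<.68)&(y>-.24)&(y<.1)&(c['depth']>0)
    h=np.histogram(z[reg],bins=np.arange(-.004,.08,.003));print(list(zip(np.round(h[1]*1000),h[0])))
    for nm,lo,hi in [('plate',.05,.068),('block',.033,.045),('board',.005,.012)]:
        m=reg&(z>lo)&(z<hi)
        k,lab,st,ce=cv2.connectedComponentsWithStats(m.astype(np.uint8))
        for i in range(1,k):
            if st[i,4]>150:
                q=P[lab==i];r=cv2.minAreaRect((q[:,:2]*1000).astype(np.float32));print(n,nm,st[i,4],np.round(np.median(q[:,2]),4),np.round(r[0],1),np.round(r[1],1),round(r[2],1),ce[i])
E
```

```text
[(np.float64(-4.0), np.int64(3484)), (np.float64(-1.0), np.int64(6231)), (np.float64(2.0), np.int64(817)), (np.float64(5.0), np.int64(1160)), (np.float64(8.0), np.int64(2096)), (np.float64(11.0), np.int64(291)), (np.float64(14.0), np.int64(68)), (np.float64(17.0), np.int64(129)), (np.float64(20.0), np.int64(224)), (np.float64(23.0), np.int64(430)), (np.float64(26.0), np.int64(130)), (np.float64(29.0), np.int64(24)), (np.float64(32.0), np.int64(53)), (np.float64(35.0), np.int64(826)), (np.float64(38.0), np.int64(1378)), (np.float64(41.0), np.int64(154)), (np.float64(44.0), np.int64(14)), (np.float64(47.0), np.int64(16)), (np.float64(50.0), np.int64(19)), (np.float64(53.0), np.int64(352)), (np.float64(56.0), np.int64(712)), (np.float64(59.0), np.int64(63)), (np.float64(62.0), np.int64(2)), (np.float64(65.0), np.int64(0)), (np.float64(68.0), np.int64(0)), (np.float64(71.0), np.int64(0)), (np.float64(74.0), np.int64(0))]
top plate 1112 0.0567 [563.1 -10.6] [109.8  50. ] 61.4 [348.64028777 193.14838129]
top block 2385 0.0386 [ 484.8 -123.2] [129.9  90.9] 58.4 [400.15136268 228.80712788]
t
[... 655 characters left out ...]
(44.0), np.int64(67)), (np.float64(47.0), np.int64(58)), (np.float64(50.0), np.int64(62)), (np.float64(53.0), np.int64(71)), (np.float64(56.0), np.int64(753)), (np.float64(59.0), np.int64(131)), (np.float64(62.0), np.int64(1)), (np.float64(65.0), np.int64(0)), (np.float64(68.0), np.int64(0)), (np.float64(71.0), np.int64(0)), (np.float64(74.0), np.int64(0))]
scene plate 1008 0.0578 [560.5 -13. ] [110.2  53.2] 61.4 [276.44543651 200.01984127]
scene block 1766 0.0401 [ 481.3 -125.8] [131.7  92.8] 57.8 [218.6398641  192.33465459]
scene block 274 0.0401 [583.  -15.5] [119.8  45.3] 83.3 [278.09854015 212.90875912]
scene board 2278 0.0099 [522.3 -69.3] [303.7 132.9] 57.6 [258.87884109 223.10316067]
```

The top view shows the stack at about (348,193) with the white top plate, and the wooden block at about (400,229), both on the pale board. The pink plate at (350,100) and the yellow and green ones at (251,242) and (279,310) are look-alikes. Measured sizes are 110x50 and 130x91, and the top heights of 57 and 39 mm match the task. Next I'll refine with the wrist camera.

```bash
cat >> h.py <<'E'
def quat(yaw):
    # tool y along yaw (rad), z down
    y=np.array([np.cos(yaw),np.sin(yaw),0]);z=np.array([0,0,-1.]);x=np.cross(y,z)
    q=R.from_matrix(np.stack([x,y,z],1)).as_quat();return [q[3],q[0],q[1],q[2]]
def rects(P,d):
    z=P[...,2];x,y=P[...,0],P[...,1];out={}
    reg=(x>.36)&(x<.7)&(y>-.26)&(y<.1)&(d>0)
    for nm,lo,hi in [('plate',.049,.066),('block',.032,.0455)]:
        m=(reg&(z>lo)&(z<hi)).astype(np.uint8)
        k,lab,st,ce=cv2.connectedComponentsWithStats(m)
        i=1+np.argmax(st[1:,4]);q=P[lab==i];r=cv2.minAreaRect((q[:,:2]*1000).astype(np.float32))
        print(nm,st[i,4],np.round(np.median(q[:,2]),4),np.round(r[0],1),np.round(r[1],1),round(r[2],1))
E
python3 - <<'E'
from h import *
qs=[]
for a in (61.4+90,61.4-90):
    j=arm.ik([.525,-.065,.33],quat(np.radians(a)));print(a,j)
    j2=arm.ik([.485,-.123,.05],quat(np.radians(a)));print(j2)
    if j is not None: qs.append((abs(j[5]),a))
a=min(qs)[1];print(a)
arm.goto([.525,-.065,.33],quat(np.radians(a)))
c=arm.camera('wrist');save(c,'w1.png');np.savez('w1.npz',**{k:np.array(v) for k,v in c.items()})
print(c['eye'],arm.get_state()['eef_pos'],arm.get_state()['clock'])
rects(cloud(c),c['depth'])
E
```

```text
151.4 [-3.47746045e-01  9.98865399e-03  1.59429513e+00 -4.44089210e-16
  1.53730887e+00 -2.99017453e+00]
None
-28.6 [-3.47746045e-01  9.98865399e-03  1.59429513e+00 -4.44089210e-16
  1.53730887e+00  1.51418121e-01]
[-4.86036217e-01  2.67491059e-01  1.91948427e+00 -4.44089210e-16
  9.54617324e-01  1.31279488e-02]
-28.6
[5.59129432e-01 4.07285962e-04 4.72637798e-01] [ 0.52505164 -0.06414024  0.32986132] 2.7583
plate 3218 0.057 [561.  -11.8] [109.5  50. ] 61.4
block 4784 0.0391 [ 482.5 -123.7] [130.1  89.8] 58.4
```

View pics/w1.png

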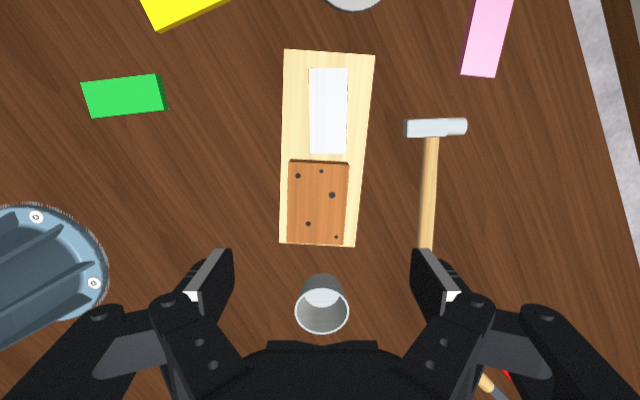

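The wrist view shows the plate at (328,110) and the block at (318,203) with clear surroundings. Its measurements agree with the top camera: relative offset (78.5, 112) mm and a 3° turn needed. I'll grasp now.

```bash
python3 - <<'E'
from h import *
q=quat(np.radians(61.4-90))
arm.goto([.5615,-.0115,.12],q)
arm.grip(.070)
arm.move_l([.5615,-.0115,.0435],.08)
s=arm.get_state();print(s['eef_pos'],s['contact_force'],s['clock'])
arm.grip(.03,40)
s=arm.get_state();print(s['eef_pos'],s['contact_force'],s['ft_torque'],s['grip_width'],s['clock'])
for n in ['scene','wrist']:
    c=arm.camera(n);save(c,n+'2.png')
    if n=='scene':cv2.imwrite('pics/s2z.png',cv2.resize(c['color'][130:260,140:360,::-1],None,fx=3.5,fy=3.5))
E
```

```text
[ 0.5620639  -0.01163399  0.04409045] [ 0.4246078  -0.36532924 -0.3323635 ] 5.0583
[ 0.5623754  -0.01171714  0.04447251] [-0.86460762 -0.8334417   4.73358854] [0.0395991  0.15112315 0.01021809] 0.04909234649146915 5.375
```

View pics/s2z.png

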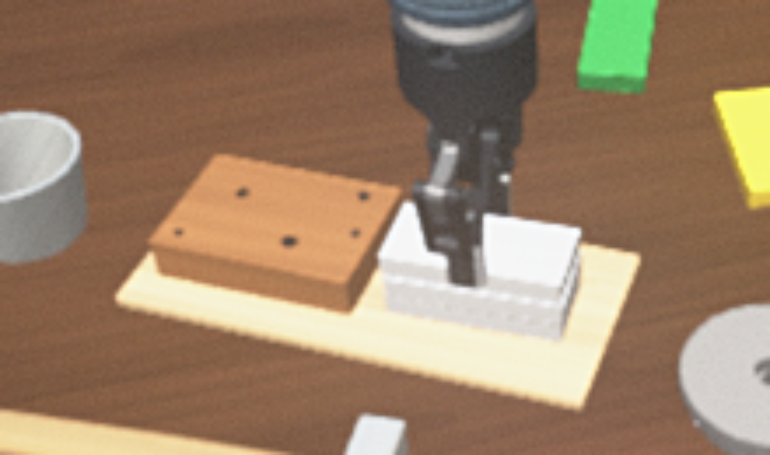

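View pics/wrist2.png

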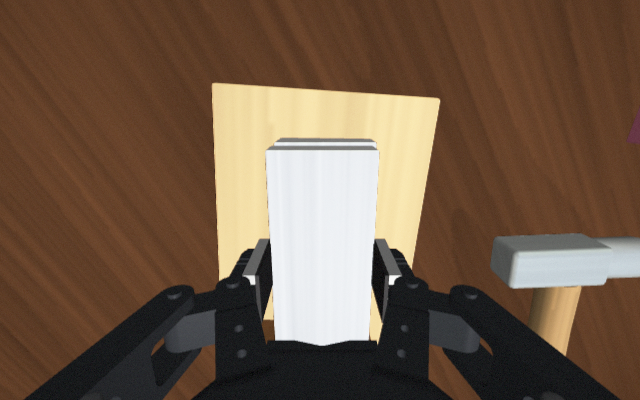

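The grip is good at 49 mm, with the fingers at the plate's sides near crop pixel (460,260) and only the top plate held. It presses down 4.7 N, so I'll relieve that and then slide.

```bash
python3 - <<'E'
from h import *
q0=quat(np.radians(61.4-90)); q1=quat(np.radians(58.4-90))
z=.0435+.0004
arm.move_l([.5615,-.0115,z],.05)
s=arm.get_state();print(s['eef_pos'],s['contact_force'])
z+=(s['contact_force'][2]-1.)*.0004/4.7 if s['contact_force'][2]>2 or s['contact_force'][2]<0 else 0
A=np.array([.5615,-.0115]);B=np.array([.4828,-.1237])
f=.865;M=A+(B-A)*f
# intermediate orientation: turn mostly done once mid-way
arm.move_l([*M,z],.06,rot=q1)
s=arm.get_state();print(s['eef_pos'],s['contact_force'],s['grip_width'],s['clock'])
arm.move_l([*B,z-.0016],.04)
s=arm.get_state();print(s['eef_pos'],s['contact_force'],s['grip_width'],s['clock'])
for n in ['wrist','top','scene']:
    c=arm.camera(n);save(c,n+'3.png');rects(cloud(c),c['depth'])
    np.savez(n+'3.npz',**{k:np.array(v) for k,v in c.items()})
    if n=='scene':cv2.imwrite('pics/s3z.png',cv2.resize(c['color'][130:260,140:360,::-1],None,fx=3.5,fy=3.5))
E
```

```text
[ 0.56220332 -0.01167515  0.04448507] [ 0.48674456 -0.52997154  6.2113768 ]
[ 0.49347099 -0.10840808  0.04432468] [ 0.61758927  0.60652076 -2.0441817 ] 0.048796167347610865 7.85
[ 0.4827641  -0.12393331  0.04279031] [ 0.56774587  0.65386964 -2.22935728] 0.04920047761966588 8.4667
plate 21118 0.0555 [ 483.3 -121.2] [104.3  76.3] 58.4
block 10715 0.0391 [498.  -98.5] [70.  90.6] 58.3
plate 143 0.0548 [508.8 -82.2] [15.6 49.5] 59.2
block 1086 0.0407 [565.4 -10. ] [109.7  50. ] 61.7
plate 681 0.0563 [ 484.1 -126.6] [110.4  70.3] 57.6
block 1036 0.0418 [563.  -12.3] [109.6  52.9] 61.5
```

View pics/s3z.png

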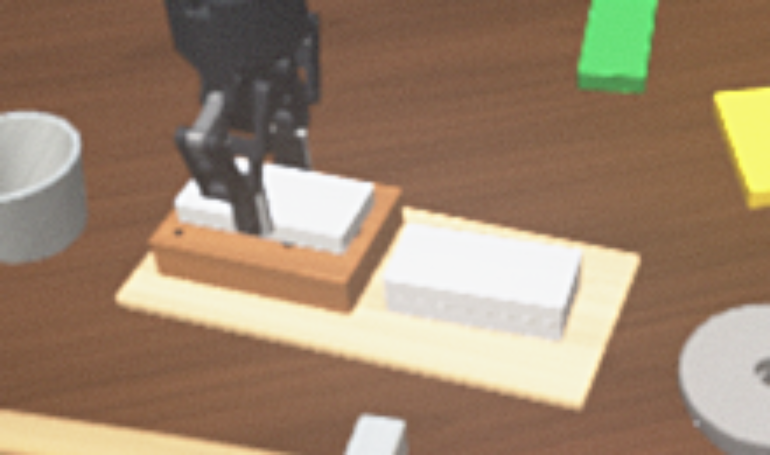

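View pics/wrist3.png

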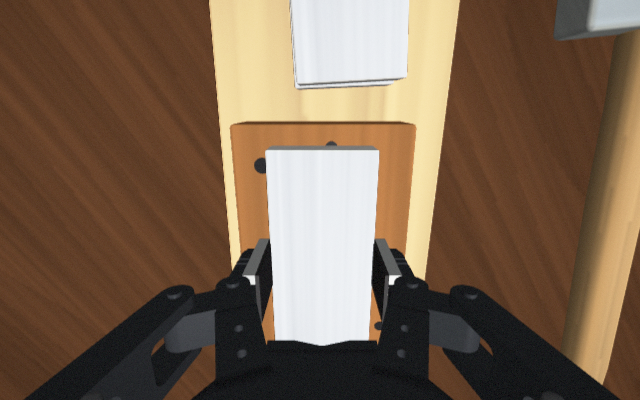

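The plate is over the block at crop pixel (275,205) and hanging freely (−2.2 N). The other two plates lie undisturbed at (480,270). I'll lower until contact, release and measure.

```bash
python3 - <<'E'
from h import *
B=[.4828,-.1237];s=arm.get_state();print(s['eef_pos'],s['contact_force'])
z=.0427
z=None
p=s['eef_pos']
zc=p[2]-.0008
for i in range(4):
    arm.move_l([*B,zc],.03)
    s=arm.get_state();print(zc,s['eef_pos'],s['contact_force'])
    if s['contact_force'][2]>-.8:break
    zc-=.0004
arm.grip(.066)
arm.wait(.1)
s=arm.get_state();print(s['contact_force'],s['grip_width'])
p=s['eef_pos'];arm.move_l([p[0],p[1],.12],.15)
arm.goto([.525,-.065,.33],quat(np.radians(61.4-90)))
print(arm.get_state()['clock'])
for n in ['wrist','top','scene']:
    c=arm.camera(n);save(c,n+'4.png');P=cloud(c);d=c['depth'];z=P[...,2];x,y=P[...,0],P[...,1]
    reg=(x>.36)&(x<.66)&(y>-.24)&(y<.1)&(d>0)
    for nm,lo,hi in [('plate',.049,.066),('block/mid',.032,.0455)]:
        m=(reg&(z>lo)&(z<hi)).astype(np.uint8);k,lab,st,ce=cv2.connectedComponentsWithStats(m)
        for i in range(1,k):
            if st[i,4]>250:
                q=P[lab==i];r=cv2.minAreaRect((q[:,:2]*1000).astype(np.float32));print(n,nm,st[i,4],np.round(np.median(q[:,2]),4),np.round(r[0],1),np.round(r[1],1),round(r[2],1))
E
```

```text
[ 0.48289802 -0.12364557  0.04279857] [ 0.36138536 -0.01325235 -1.52703087]
0.041998567358515294 [ 0.48298141 -0.12363999  0.04241875] [-1.94455695  0.70104929  4.69105841]
[-0.29882587  0.44234139  0.3335223 ] 0.06603627120061703
10.8417
wrist plate 2452 0.0551 [ 482.2 -123.3] [110.3  49.9] 58.3
wrist block/mid 3010 0.041 [563.3 -11.2] [108.5  50.1] 61.5
wrist block/mid 2373 0.039 [ 482.3 -123.8] [130.2  90.2] 58.3
top plate 1115 0.0545 [ 484.3 -122.7] [110.1  50.5] 58.4
top block/mid 930 0.0386 [ 484.4 -123.2] [130.1  90.3] 58.2
scene plate 888 0.056 [ 480.7 -124.4] [111.  54.] 57.4
scene block/mid 825 0.0399 [ 481.3 -126.1] [132.   92.4] 58.5
scene block/mid 1031 0.0418 [563.4 -12.6] [110.   52.7] 61.1
```

View pics/wrist4.png

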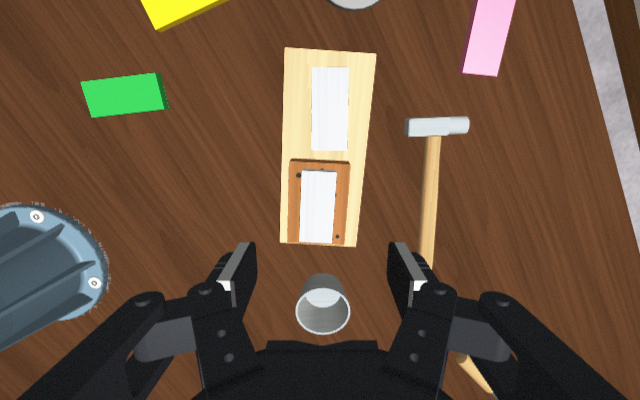

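The wrist view shows the plate centred on the block at (318,206), within about 0.5 mm and aligned to 0.2°. The lower plates are at (330,108), in place, and nothing is touching.

```bash
python3 -c "
from h import *
print(arm.finish_job())"
```

```text
the job is handed in; nothing more can be done
None
```

The top plate now lies on the drilling block, centred and aligned. I handed the job in at about 11 s of the 32 s allowed.

I pinched the plate across its width and slid it level off the stack, turning it 3° to line up with the block. I lowered it 2 mm once it was clear of the stack, then released it and backed away.

**Final checks**
- **Position:** the wrist and top cameras both put it within about 0.5 mm of the block's centre and within 0.2° of its long sides. The scene camera, which sees it at an angle, disagreed a little, at about 1.8 mm and 1°.
- **Height:** the plate's top is at about 55 mm, as it should be when lying flat on the block.
- **Lower plates:** the middle plate is still on the stack at its expected height of 41 mm. Its position before the slide could not be measured because the top plate covered it, but the pictures show no sign that it moved. The bottom plate was judged by picture only.
- **Forces:** the tool readings taken between moves stayed under 7 N. Just before the slide the gripper was pressing the stack down with about 6 N, slightly more than I intended.

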